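Hold the coupling half over the gearmotor shaft

TASK

My colleague is about to close the coupling on the gearmotor. First set the brass locking collar flat on the table midway between the blue tin and the green tin and let go of it; then carry the loose steel coupling half across, clear of the yellow guard, and hold it level over the gearmotor's upright shaft, centred, with its slot lined up with the yellow tongue and about 10 mm of air between them. Finish while still holding it there: do not put it down or let go, never let it touch the gearmotor or the shaft half, keep everything off the guard, and leave all the other things where they are.

Things in the scene. Friction and masses are not known exactly. Their poses are not given: they have to be found in the camera images.
- collar_center (a point): Brass locking collar, a plain ring: outer diameter 58 mm, inner diameter 47 mm, 18 mm high, about 120 g, loose, lying flat on the table. The point is its centre, half-way up (9 mm above the table).
- collar: The same brass collar; origin at the centre of its underside, z along its axis.
- blue_tin: Blue round tin with a bright steel lid, 60 mm diameter, 35 mm high, loose, stands on the table. Origin at the centre of its underside. Its y axis points straight away from the green tin, whose centre is 210 mm from the blue tin's centre along -y; so the midway place is 105 mm along -y.
- green_tin: Green round tin with an aluminium lid, 60 mm diameter, 35 mm high, loose, stands on the table. Origin at the centre of its underside.
- hub_center (a point): Loose steel coupling half, about 300 g, 56 mm high, standing on its underside. This point is its centre, 28 mm up; z up. On top a dark rectangular grip block, 36 mm along x, 18 mm along y, from 28 to 56 mm up, with a yellow line along x; below it a disc of 44 mm diameter. Grip the block across its 18 mm.
- hub_under (a point): Centre of the underside of the loose coupling half, 28 mm below its centre, same axes. A slot 12 mm wide and 10 mm deep runs across the underside along x, parallel to the yellow line and the long side of the grip block.
- hub: The same loose coupling half; origin at the centre of its underside, same axes.
- tongue (a point): Centre of the top of the yellow tongue on the fixed shaft half, 123 mm above the table. The tongue is 40 mm long along x, 9 mm wide, 8 mm high and stands across the top of a dark steel disc of 44 mm diameter on the gearmotor's upright shaft; z up. The shaft does not turn.
- shaft_half: The fixed shaft half (stub shaft, disc and tongue); origin on its axis 80 mm above the table, at the top of the gearbox; same axes as the tongue.
- gearmotor: Fixed right-angle gearmotor: grey gearbox 90 x 90 mm, 80 mm high, on a base plate 130 x 110 mm, with a black motor lying along its +x, reaching 221 mm from the origin and no higher than the gearbox except for an orange plug on it 100 mm high. Origin on the table below the upright shaft.
- guard: Yellow sheet-metal guard fixed to the table, standing upright between the loose coupling half and the gearmotor: 240 mm long along its x, 4 mm thick (its feet 50 mm), 100 mm high. Origin at the centre of its underside.
- oil_bottle: White bottle with a red cap, 40 mm diameter, 110 mm high, loose bystander. Origin at the centre of its underside.
- multimeter: Yellow multimeter lying flat, 160 x 80 x 35 mm, loose bystander. Origin at the centre of its underside.
- screwdriver: Screwdriver lying on the table, loose bystander.

How it is judged:
By the outcome, as a careful person would: the job done as asked, in the order asked, and still so for the second after the job is handed in, while the arm keeps its last pose, push and grip.
It also fails if it takes over 67 s, if anything falls off the work surface, if the arm or the gripper's body presses on something with over 40 N, if the wrist force passes 120 N, or if a joint passes its speed limit or range.

ROBOT

A 6-joint arm with a two-finger parallel gripper is mounted at the origin on the work surface. World frame = base frame: x ahead of the robot, y to its left, z up, the work surface at z = 0. Lengths are in m, angles in rad, forces in N, time in s.
With the tool pointing down it reaches from about 0.25 to 0.725 m from the base axis. Payload 4 kg.
Tool frame: the origin (TCP) lies midway between the tips of the shut fingers; the grasp point (between the pads) lies 19 mm behind it; z points along the fingers, y is the line along which they close (so a half turn about z gives the same grasp; the last joint's range is limited). The gripper opens to 85 mm and grips with 20 to 120 N. Pads are 22 mm wide; open, the fingers measure 114 mm over their backs; the gripper's body (76 mm by 85 mm) begins 54 mm behind the grasp point. The pads swing forward as they close: fully open they stand 13 mm farther back than shut.
Start: joints at [1.155, 0.241, 0.005, 1.335, 0, 1.571], TCP at [0.202, 0.457, 0.231] pointing down, gripper open.
Joint ranges: [-2.72, 2.72], [-1.05, 1.87], [-1.09, 1.28], [-1.99, 2.15], [-1.42, 1.44], [-3.14, 3.14]. Speed limits (rad/s): [2.79, 2.79, 3.14, 3.14, 3.14, 3.14].

INTERFACE

Orientations are given as a unit quaternion [x, y, z, w].
In Python, from workcell import bot gives the robot as it stands.
- The arm moves only by the tool move_arm, never from a script. Its argument "motion" is a list of rows, each an object of numbers: "x", "y", "z": the shift along the tool's x, y, z in cm; "yaw": the turn about the tool's z in degrees. A call has 1 to 20 rows; each row is the pose to reach, as a shift and turn from the pose commanded when the call began, along the tool's axes at that moment; what a row does not reach only later rows make up. A row lasts 1/8 s, in which the tool goes at most 62.5 mm and 10.7 degrees, less where a joint would pass 70% of its speed; a pose out of reach is approached as far as the arm can. A call with a gripper value outside its range is refused whole. "gripper" is the opening, from -1 (shut) to 1 (fully open), set as the call begins (left out, the last holds). The fingers move at their own pace and stop on an object; the grip force is fixed at half the most. Time passes only in rows, so rows that repeat a pose let the fingers close. It gives the time, the measured TCP pose, the force, the opening and the grip force at its end, in the units of the state.
- bot.get_obs(): the state, without advancing time (a new reading comes with each control period).
- bot.camera(name): name is "side" or "top" or "wrist"; returns the picture (384x512x3 uint8, blue, green, red); there is no depth.
- bot.camera_model(name): a dict with "K" (3x3 intrinsics, pixels), "world_from_camera" (4x4, takes a point from camera to world coordinates). Camera axes: x right, y down, z forward; pixel columns grow to the right and rows downward; lengths in m; the calibration is good to about 2 mm. A picture is of the moment at which its call begins: read the wrist's pose just before it. camera_model takes no time and is no camera call; for the wrist camera it gives the pose at the moment of the call.
- bot.job_done(): hands the job in; it is judged then, once.
Trained networks look in the newest picture that a camera, given by its name, has taken for a name from the list of things; names that differ only in an ending like _2 or _b are one class to them, and where a whole thing is asked for, a point or a joint stands for the part that bears it (a point fixed in the world has none). Each returns a list of dicts, best first, with "score" (0 to 1); they miss things now and then, are a little off and sometimes report something else, mostly with a low value. They report only what shows in the picture. A call takes as long as a camera call.
- bot.cut_out(camera, name): "mask" (384x512 bool, what is visible of it) and "centre" ([row, column] in pixels, amid what is visible of it).
The state is a dict: "clock": time; "joint_pos": joint angles; "joint_vel": joint speeds; "tau": joint torques, N m; "eef_pos": TCP position; "tool_rot": TCP orientation; "ft_force": force on the tool from outside, world axes, zero at the start; "ft_torque": the same for the moment, N m; "grip_width": finger opening in m; "grasp_force": force on a finger pad.
Only numpy, scipy, OpenCV 4.12 (cv2) and the standard library are available. Lean on these libraries where they do the work, as an engineer would, in place of code of your own. Each camera call takes 0.05 s, during which the arm holds its last target. There are 200 camera calls.

## Working session

There is one attempt and no reset: what is moved stays moved. The work goes in short steps, Python scripts to look and compute and a tool call to move; the robot and the scene stay as the last step left them, time stands still between calls to the robot, and variables do not carry over. Pictures are saved under pics/ and viewed, at most 10 in all, crops included, and the job is handed in when it is done.

Besides the shell and the picture viewer there is one more tool, called after "Request:" as a command line: name --argument value ..., lists and objects as JSON in quotes. move_arm: Moves the arm, as the interface text tells. Its arguments: {"type":"object","properties":{"motion":{"type":"array"},"gripper":{"type":"number"}},"required":["motion"]}

```bash
mkdir -p pics
python3 - <<'E'
from workcell import bot
import cv2,numpy as np
o=bot.get_obs();print({k:np.round(v,3) for k,v in o.items()})
for c in ["top","side"]:
    im=bot.camera(c);cv2.imwrite(f"pics/{c}0.png",im)
    m=bot.camera_model(c);print(c,np.round(m["K"],1).tolist(),np.round(m["world_from_camera"],3).tolist())
    for n in ["collar","blue_tin","green_tin","hub","tongue","guard","gearmotor","oil_bottle","multimeter","screwdriver"]:
        r=bot.cut_out(c,n)
        print(c,n,[(round(d["score"],2),np.round(d["centre"],1).tolist(),int(d["mask"].sum())) for d in r[:2]])
E
```

```text
{'clock': np.float64(0.0), 'joint_pos': array([1.155, 0.241, 0.004, 1.335, 0.   , 1.571]), 'joint_vel': array([-0.001,  0.   , -0.001, -0.   ,  0.   , -0.001]), 'tau': array([-0.0000e+00, -3.7232e+01,  2.5241e+01,  1.7000e-02, -0.0000e+00,
        0.0000e+00]), 'eef_pos': array([0.202, 0.457, 0.23 ]), 'tool_rot': array([ 0.206,  0.978, -0.001, -0.   ]), 'ft_force': array([-0.784, -0.114,  0.237]), 'ft_torque': array([-0.   ,  0.04 ,  0.011]), 'grasp_force': np.float64(0.0), 'grip_width': np.float64(0.085)}
top [[371.4, 0.0, 245.7], [0.0, 371.4, 192.5], [0.0, 0.0, 1.0]] [[0.002, -0.996, 0.085, 0.474], [-1.0, -0.002, 0.003, -0.044], [-0.003, -0.085, -0.996, 1.058], [0.0, 0.0, 0.0, 1.0]]
top collar [(0.66, [156.7, 160.9], 94)]
top blue_tin [(0.89, [240.7, 240.0], 352), (0.18, [152.1, 174.8], 160)]
top green_tin [(0.61, [150.8, 163.3], 132), (0.57, [255.2, 315.9], 433)]
top hub [(0.59, [210.6, 135.7], 239), (0.48, [160.6, 361.2], 255)]
top tongue [(0.82, [151.0, 273.1], 257)]
top guard [(0.9, [232.5, 197.1], 809)]
top gearmotor [(0.94, [131.7, 268.0], 3072)]
top oil_bottle [(0.69, [161.9, 362.1], 261)]
top multimeter [(0.82, [219.1, 384.5], 1868)]
top screwdriver [(0.59, [246.1, 175.6], 389)]
side [[407.3, 0.0, 257.4], [0.0, 407.3, 193.7], [0.0, 0.0, 1.0]] [[-0.996, -0.049, 0.076, 0.451], [-0.091, 0.59, -0.803, 0.934], [-0.005, -0.806, -0.592, 0.843], [0.0, 0.0, 0.0, 1.0]]
side collar [(0.79, [277.0, 210.6], 291), (0.51, [181.9, 221.1], 165)]
side blue_tin [(0.62, [221.6, 291.0], 265)]
side green_tin [(0.54, [185.5, 308.3], 261)]
side hub [(0.93, [298.4, 262.6], 362)]
side tongue [(0.72, [181.6, 222.4], 157)]
side guard [(0.89, [244.2, 288.8], 2182), (0.61, [266.0, 207.8], 258)]
side gearmotor [(0.56, [203.3, 200.0], 2720), (0.43, [270.4, 297.7], 408)]
side oil_bottle [(0.55, [157.3, 239.8], 289), (0.52, [297.5, 263.5], 359)]
side multimeter [(0.61, [156.5, 283.8], 708)]
side screwdriver [(0.72, [270.9, 297.3], 381)]
```

Run:
```python
import cv2
for c,(x0,y0,w,h) in {"top":(60,60,400,300),"side":(110,100,280,250)}.items():
    im=cv2.imread(f"pics/{c}0.png")[y0:y0+h,x0:x0+w]
    s=min(800/w,600/h);cv2.imwrite(f"pics/{c}0z.png",cv2.resize(im,(int(w*s),int(h*s)),interpolation=cv2.INTER_CUBIC))
```

```text
(no output)
```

View pics/top0z.png

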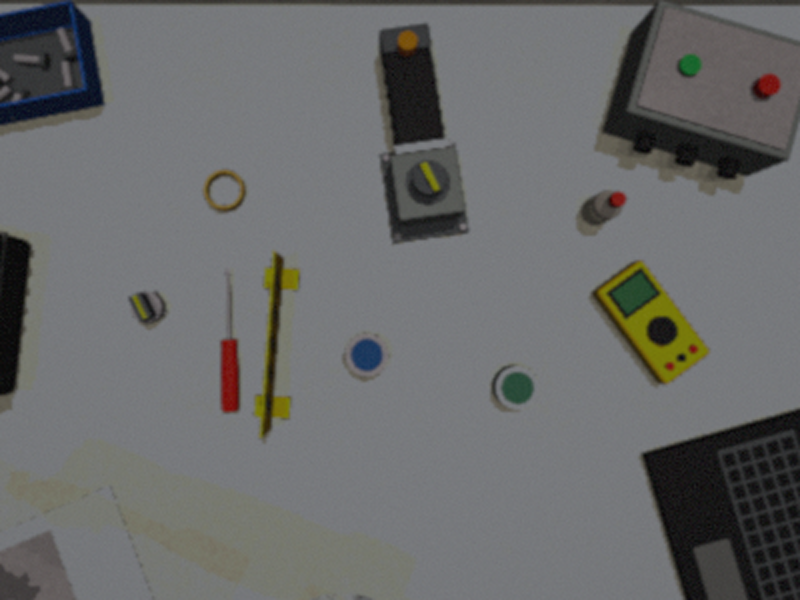

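View pics/side0z.png

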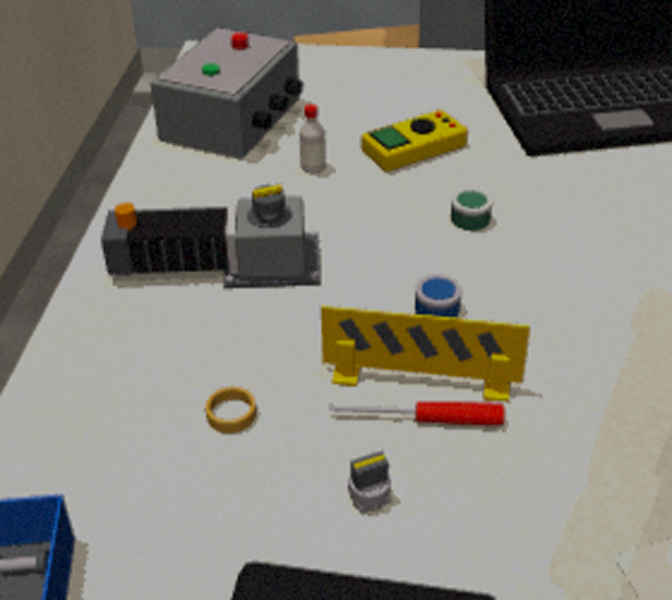

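The top picture (pixel = 60 + zoom/2) shows the collar at about (172,155), hub line (131,213), tongue (275,148), blue tin (243,237) and green tin (318,253), with the guard running between hub and gearmotor. The side view agrees with this layout, and the network's "collar" and first "green" hits are unreliable. Next I'll measure coarsely.

```bash
cat > h.py <<'E'
import numpy as np,cv2
from workcell import bot
from scipy.spatial.transform import Rotation as R
def p2w(m,uv,z):
    T=m["world_from_camera"];d=T[:3,:3]@np.linalg.solve(m["K"],[uv[0],uv[1],1.])
    return T[:3,3]+d*(z-T[2,3])/d[2]
def w2p(m,p):
    T=m["world_from_camera"];c=T[:3,:3].T@(np.asarray(p)-T[:3,3]);q=m["K"]@c;return q[:2]/q[2]
def blob(im,lo,hi,near=None,amin=8):
    """HSV blob nearest to pixel; returns mask"""
    h=cv2.inRange(cv2.cvtColor(im,cv2.COLOR_BGR2HSV),np.array(lo),np.array(hi))
    n,l,s,c=cv2.connectedComponentsWithStats(h)
    k=[i for i in range(1,n) if s[i,4]>=amin]
    i=min(k,key=lambda i:np.hypot(*(c[i]-near)))
    return l==i
def pts(mask): v,u=np.nonzero(mask);return np.c_[u,v].astype(float)
def rect(m,mask,z):
    """min-area rect of a mask back-projected to height z: centre, long-axis angle deg, size mm"""
    w=np.array([p2w(m,p,z)[:2] for p in pts(mask)])
    (c,s,a)=cv2.minAreaRect((w*1000).astype(np.float32))
    mu=w.mean(0);ev,V=np.linalg.eigh(np.cov((w-mu).T));ax=V[:,1]
    return mu,np.degrees(np.arctan2(ax[1],ax[0]))%180,np.round(s,1),c
def goal(x,y,z,toolang=None):
    """move in cm / deg along tool axes; toolang: wanted world angle of tool y (deg, mod 180)"""
    o=bot.get_obs();r=R.from_quat(o["tool_rot"]).as_matrix()
    d=r.T@(np.array([x,y,z])-o["eef_pos"])*100
    a=np.degrees(np.arctan2(r[1,1],r[0,1]));yaw=None
    if toolang is not None: yaw=-((toolang-a+90)%180-90)
    print("move cm",np.round(d,2),"yaw",yaw,"tool-y ang",round(a,2),"eef",np.round(o["eef_pos"],4),"t",round(float(o["clock"]),2),"j6",round(o["joint_pos"][5],2))
E
python3 - <<'E'
from h import *
im=cv2.imread("pics/top0.png");m=bot.camera_model("top")
Y=([20,120,60],[35,255,255])
for n,lo,hi,near,z in [("collar",[8,80,40],[28,255,255],(172,155),.018),("hub line",*Y,(131,213),.056),("tongue",*Y,(275,148),.123),("blue",[100,110,40],[125,255,255],(243,237),.035),("green",[50,60,30],[90,255,255],(318,253),.035)]:
    k=blob(im,lo,hi,near);print(n,k.sum(),*rect(m,k,z))
print(bot.camera_model("wrist")["world_from_camera"].round(3).tolist(),bot.camera_model("wrist")["K"].round(1).tolist())
goal(.57,.15,.25)
E
```

```text
collar 133 [0.6705386  0.17016004] 17.92802230056668 [57.6 54. ] (668.849853515625, 170.2639923095703)
hub line 32 [0.50247565 0.27312759] 27.599982823000772 [32.9  6. ] (501.6488342285156, 272.68450927734375)
tongue 62 [ 0.66814018 -0.11403266] 27.041178001504363 [40.3  9.2] (667.656982421875, -114.09810638427734)
blue 173 [ 0.43876756 -0.03371466] 16.2947227694535 [38.1 38.3] (438.7568054199219, -33.50682067871094)
green 175 [ 0.3944106  -0.23890733] 100.88396593848131 [38.1 37.9] (393.3490295410156, -238.0006561279297)
[[0.403, 0.877, 0.262, 0.137], [0.915, -0.386, -0.115, 0.488], [-0.0, 0.286, -0.958, 0.375], [0.0, 0.0, 0.0, 1.0]] [[319.3, 0.0, 258.4], [0.0, 319.3, 188.9], [0.0, 0.0, 1.0]]
move cm [-46.08 -13.25  -1.87] yaw None tool-y ang 66.18 eef [0.202  0.4574 0.2313] t 1.1 j6 1.57
```

Request:
move_arm --motion '[{"x": -5,"y": -0.7,"z": 0.5},{"x": -10,"y": -1.4,"z": 1},{"x": -15,"y": -2.1,"z": 1.5},{"x": -20,"y": -2.8,"z": 2},{"x": -25,"y": -3.5,"z": 2.5},{"x": -30,"y": -4.1,"z": 3},{"x": -35,"y": -4.8,"z": 3.1},{"x": -40,"y": -5.5,"z": 3.1},{"x": -45,"y": -6.2,"z": 3.1},{"x": -50,"y": -6.9,"z": 3.1},{"x": -54.3,"y": -7.4,"z": 3.1},{"x": -54.3,"y": -7.4,"z": 3.1},{"x": -54.3,"y": -7.4,"z": 3.1}]' --gripper 1

```text
invalid input at $.motion[0]: expected keys x, y, z, yaw
```

Run:
```python
from h import *
im=bot.camera("wrist");cv2.imwrite("pics/w1.png",im);m=bot.camera_model("wrist")
e=w2p(m,(.669,.170,.018));print("expect",e)
k=blob(im,[8,80,40],[28,255,255],e,40);print(k.sum())
p=pts(k);hull=cv2.convexHull(p.astype(np.float32))[:,0]
w=np.array([p2w(m,q,.018)[:2] for q in hull])
print("circle",cv2.minEnclosingCircle((w*1000).astype(np.float32)))
w0=np.array([p2w(m,q,.0)[:2] for q in hull]);print("at z0",cv2.minEnclosingCircle((w0*1000).astype(np.float32)))
goal(.669,.170,0)
```

```text
expect [211.28059913 488.94886337]
251
circle ((385.9508972167969, 88.1864013671875), 22.063749313354492)
at z0 ((398.49755859375, 68.04386138916016), 23.17626953125)
move cm [-54.33  -7.43  23.13] yaw None tool-y ang 66.18 eef [0.202  0.4574 0.2313] t 1.15 j6 1.57
```

View pics/w1.png

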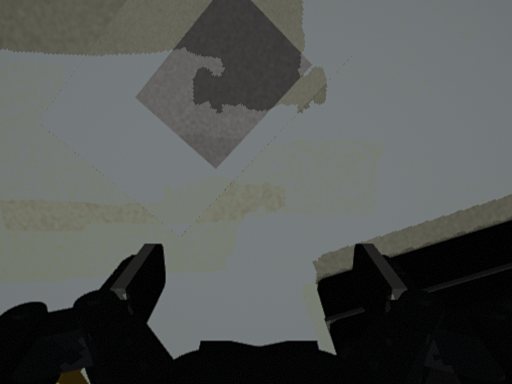

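The picture shows only table and paper with the open fingertips at about row 245, because the move was refused: every row needs a yaw key. I'll resend it.

Request:
move_arm --motion '[{"x": -5,"y": -0.7,"z": 0.5,"yaw": 0},{"x": -10,"y": -1.4,"z": 1,"yaw": 0},{"x": -15,"y": -2.1,"z": 1.5,"yaw": 0},{"x": -20,"y": -2.8,"z": 2,"yaw": 0},{"x": -25,"y": -3.5,"z": 2.5,"yaw": 0},{"x": -30,"y": -4.1,"z": 3,"yaw": 0},{"x": -35,"y": -4.8,"z": 3.1,"yaw": 0},{"x": -40,"y": -5.5,"z": 3.1,"yaw": 0},{"x": -45,"y": -6.2,"z": 3.1,"yaw": 0},{"x": -50,"y": -6.9,"z": 3.1,"yaw": 0},{"x": -54.3,"y": -7.4,"z": 3.1,"yaw": 0},{"x": -54.3,"y": -7.4,"z": 3.1,"yaw": 0},{"x": -54.3,"y": -7.4,"z": 3.1,"yaw": 0}]' --gripper 1

```text
clock: 2.78
eef_pos: [0.6683, 0.1704, 0.1997]
tool_rot: [0.206, 0.978, -0.0, -0.001]
ft_force: [0.5, 0.3, -1.2]
grip_width: 0.0856
grasp_force: 0.0
```

Run:
```python
from h import *
im=bot.camera("wrist");cv2.imwrite("pics/w2.png",im);m=bot.camera_model("wrist")
e=w2p(m,(.669,.170,.018));print("expect",e)
k=blob(im,[8,80,40],[28,255,255],e,40);print(k.sum())
p=pts(k);hull=cv2.convexHull(p.astype(np.float32))[:,0]
w=np.array([p2w(m,q,.018)[:2] for q in hull])
print("circle",cv2.minEnclosingCircle((w*1000).astype(np.float32)))
w0=np.array([p2w(m,q,.0)[:2] for q in hull]);print("at z0",cv2.minEnclosingCircle((w0*1000).astype(np.float32)))
goal(.669,.170,0);print(bot.get_obs()["joint_pos"].round(3))
```

```text
expect [256.45457993 166.49266371]
846
circle ((670.1728515625, 172.37631225585938), 29.35396385192871)
at z0 ((673.8668823242188, 170.78675842285156), 30.975034713745117)
move cm [-0.15 -0.04 20.02] yaw None tool-y ang 66.22 eef [0.668  0.171  0.2002] t 2.83 j6 0.67
[0.25  0.652 0.561 1.48  0.    0.665]
```

View pics/w2.png

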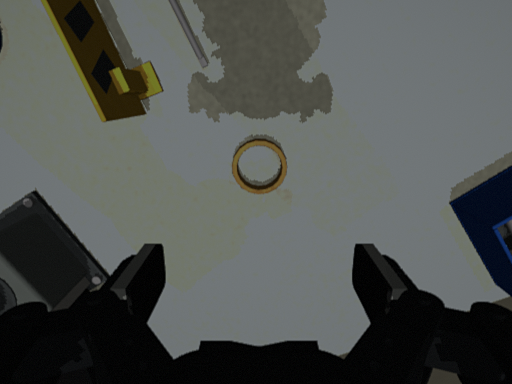

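The ring is at about (260,166), radius 29.4 mm at its 18 mm top, which matches its 29 mm radius. The centre is (0.670, 0.172) and clear on all sides. Descending to grip.

Request:
move_arm --motion '[{"x": -0.15,"y": 0.15,"z": 4,"yaw": 0},{"x": -0.15,"y": 0.15,"z": 8,"yaw": 0},{"x": -0.15,"y": 0.15,"z": 12,"yaw": 0},{"x": -0.15,"y": 0.15,"z": 15,"yaw": 0},{"x": -0.15,"y": 0.15,"z": 17.5,"yaw": 0},{"x": -0.15,"y": 0.15,"z": 19,"yaw": 0},{"x": -0.15,"y": 0.15,"z": 19.9,"yaw": 0},{"x": -0.15,"y": 0.15,"z": 19.9,"yaw": 0}]' --gripper 1

```text
clock: 3.82
eef_pos: [0.6705, 0.1715, 0.0014]
tool_rot: [0.206, 0.979, -0.0, -0.0]
ft_force: [-0.4, 0.1, 1.4]
grip_width: 0.0855
grasp_force: 0.0
```

Request:
move_arm --motion '[{"x": 0,"y": 0,"z": 0,"yaw": 0},{"x": 0,"y": 0,"z": 0,"yaw": 0},{"x": 0,"y": 0,"z": 0,"yaw": 0},{"x": 0,"y": 0,"z": 0,"yaw": 0},{"x": 0,"y": 0,"z": 0,"yaw": 0},{"x": 0,"y": 0,"z": 0,"yaw": 0}]' --gripper -1

```text
clock: 4.58
eef_pos: [0.6721, 0.1714, 0.0036]
tool_rot: [0.206, 0.978, 0.001, 0.002]
ft_force: [-1.0, -0.2, 5.7]
grip_width: 0.0558
grasp_force: 63.1
```

Request:
move_arm --motion '[{"x": 0,"y": 0,"z": -1,"yaw": 0},{"x": 0,"y": 0,"z": -4,"yaw": 0},{"x": 0,"y": 0,"z": -8,"yaw": 0},{"x": 0,"y": 0,"z": -12,"yaw": 0},{"x": 0,"y": 0,"z": -16,"yaw": 0},{"x": 1,"y": -3.8,"z": -17,"yaw": 8},{"x": 2,"y": -7.6,"z": -17,"yaw": 16},{"x": 3.1,"y": -11.4,"z": -17,"yaw": 24},{"x": 4.2,"y": -15.2,"z": -17,"yaw": 32},{"x": 5.3,"y": -19,"z": -17,"yaw": 40},{"x": 6.4,"y": -22.8,"z": -17,"yaw": 48},{"x": 7.5,"y": -26.6,"z": -17,"yaw": 56},{"x": 8.6,"y": -30.4,"z": -17,"yaw": 64},{"x": 9.6,"y": -34.2,"z": -17,"yaw": 72},{"x": 10.4,"y": -37,"z": -17,"yaw": 78},{"x": 10.8,"y": -38.4,"z": -17,"yaw": 78},{"x": 10.8,"y": -38.4,"z": -17,"yaw": 78},{"x": 10.8,"y": -38.4,"z": -17,"yaw": 78}]'

```text
clock: 6.82
eef_pos: [0.4176, -0.1361, 0.1715]
tool_rot: [0.776, 0.631, 0.0, 0.0]
ft_force: [0.8, -0.3, -1.0]
grip_width: 0.0557
grasp_force: 63.9
```

Run:
```python
from h import *
im=bot.camera("wrist");cv2.imwrite("pics/w3.png",im);m=bot.camera_model("wrist")
for n,lo,hi,p in [("blue",[100,110,40],[125,255,255],(.4388,-.0337,.035)),("green",[50,60,30],[90,255,255],(.394,-.2385,.035))]:
    e=w2p(m,p);print(n,e.round());
    try:
        k=blob(im,lo,hi,e,100);print(k.sum(),*rect(m,k,.035))
    except Exception as x: print(x)
im=bot.camera("top");m=bot.camera_model("top")
for n,lo,hi,p in [("blue",[100,110,40],[125,255,255],(.4388,-.0337,.035)),("green",[50,60,30],[90,255,255],(.394,-.2385,.035)),("collar",[8,80,40],[28,255,255],(.4166,-.1363,.18))]:
    e=w2p(m,p);k=blob(im,lo,hi,e);print(n,e,k.sum(),*rect(m,k,p[2]))
goal(.4166,-.1363,.003,-12.2);print(bot.get_obs()["joint_pos"].round(2))
```

```text
blue [256.  55.]
2424 [ 0.43880161 -0.03234848] 96.63687353267925 [42.9 42.5] (438.7919921875, -32.61924743652344)
green [254. 280.]
660 [ 0.39721443 -0.2302611 ] 163.72289160988 [22.5 40.9] (397.2607727050781, -229.5098876953125)
blue [243.06965885 236.97325513] 174 [ 0.43870462 -0.03361938] 8.306502602179364 [38.1 38.3] (438.7568054199219, -33.50682067871094)
green [318.17809588 253.72010216] 269 [ 0.5238864  -0.40086972] 125.82302408689378 [38.6 53. ] (524.0206298828125, -400.8123474121094)
collar [286.21860311 248.74993087] 43 [ 0.43055156 -0.11244101] 148.12101129172464 [ 9.4 34.5] (430.85906982421875, -112.41807556152344)
move cm [-0.07 -0.09 16.83] yaw 0.48161192223135174 tool-y ang -11.72 eef [ 0.4176 -0.1359  0.1713] t 6.92 j6 1.46
[-0.31  0.16 -0.26  1.15  0.    1.46]
```

View pics/w3.png

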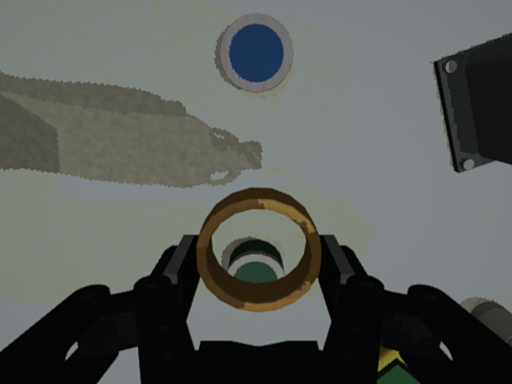

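The collar is held level and centred at about (258,248), with the blue tin at (256,53) and the green tin seen through the ring. Measured midway agrees within 1 mm, so I'll lower and release.

Request:
move_arm --motion '[{"x": -0.1,"y": -0.1,"z": 4,"yaw": 0},{"x": -0.1,"y": -0.1,"z": 8,"yaw": 0},{"x": -0.1,"y": -0.1,"z": 12,"yaw": 0},{"x": -0.1,"y": -0.1,"z": 14.5,"yaw": 0},{"x": -0.1,"y": -0.1,"z": 15.8,"yaw": 0},{"x": -0.1,"y": -0.1,"z": 16.4,"yaw": 0},{"x": -0.1,"y": -0.1,"z": 16.8,"yaw": 0},{"x": -0.1,"y": -0.1,"z": 16.8,"yaw": 0},{"x": -0.1,"y": -0.1,"z": 16.8,"yaw": 0}]'

```text
clock: 8.05
eef_pos: [0.4162, -0.1375, 0.0039]
tool_rot: [0.776, 0.63, 0.0, 0.001]
ft_force: [-0.6, -0.4, -2.0]
grip_width: 0.056
grasp_force: 63.9
```

Request:
move_arm --motion '[{"x": 0,"y": 0,"z": 0,"yaw": 0},{"x": 0,"y": 0,"z": 0,"yaw": 0},{"x": 0,"y": 0,"z": 0,"yaw": 0},{"x": 0,"y": 0,"z": 0,"yaw": 0},{"x": 0,"y": 0,"z": 0,"yaw": 0},{"x": 0,"y": 0,"z": -1,"yaw": 0},{"x": 0,"y": 0,"z": -3,"yaw": 0},{"x": 0,"y": 0,"z": -7,"yaw": 0},{"x": 0,"y": 0,"z": -12,"yaw": 0},{"x": 0,"y": 0,"z": -17,"yaw": 0},{"x": 0,"y": 0,"z": -19,"yaw": 0},{"x": 0,"y": 0,"z": -19,"yaw": 0}]' --gripper 1

```text
clock: 9.55
eef_pos: [0.417, -0.1377, 0.1956]
tool_rot: [0.776, 0.631, 0.001, 0.002]
ft_force: [0.4, -0.3, -0.7]
grip_width: 0.0856
grasp_force: 0.0
```

Run:
```python
from h import *
im=bot.camera("wrist");cv2.imwrite("pics/w4.png",im);m=bot.camera_model("wrist")
for n,lo,hi,p in [("blue",[100,110,40],[125,255,255],(.4388,-.0337,.035)),("green",[50,60,30],[90,255,255],(.394,-.2385,.035)),("collar",[8,80,40],[28,255,255],(.4166,-.1363,.018))]:
    e=w2p(m,p);k=blob(im,lo,hi,e,60)
    hull=cv2.convexHull(pts(k).astype(np.float32))[:,0];w=np.array([p2w(m,q,p[2])[:2] for q in hull])
    print(n,k.sum(),cv2.minEnclosingCircle((w*1000).astype(np.float32)))
goal(.502,.273,.2,117.6)
```

```text
blue 2050 ((437.1291198730469, -32.50505447387695), 21.70757484436035)
green 1132 ((393.3089599609375, -237.7819366455078), 21.485137939453125)
collar 874 ((417.21240234375, -132.9439697265625), 29.111431121826172)
move cm [ 4.193e+01  2.000e-02 -6.200e-01] yaw 50.57774621425207 tool-y ang -11.82 eef [ 0.4159 -0.1374  0.1939] t 9.6 j6 1.46
```

The collar stands free at (0.417, -0.133), 3 mm from the measured midpoint, and the tins have not moved. Next I'll view the tongue from the same relative pose that I'll use for the hub.

Request:
move_arm --motion '[{"x": 0.5,"y": 1.7,"z": -2,"yaw": -9},{"x": 1,"y": 3.4,"z": -4,"yaw": -18},{"x": 1.6,"y": 5.1,"z": -6,"yaw": -27},{"x": 2.1,"y": 6.8,"z": -7.3,"yaw": -36},{"x": 2.6,"y": 8.5,"z": -7.3,"yaw": -45},{"x": 3.2,"y": 10.2,"z": -7.3,"yaw": -54},{"x": 3.7,"y": 12,"z": -7.3,"yaw": -63},{"x": 4.2,"y": 13.7,"z": -7.3,"yaw": -72},{"x": 4.8,"y": 15.5,"z": -7.3,"yaw": -81},{"x": 5.3,"y": 17.2,"z": -7.3,"yaw": -90},{"x": 5.9,"y": 19,"z": -7.3,"yaw": -99},{"x": 6.4,"y": 20.7,"z": -7.3,"yaw": -108},{"x": 7,"y": 22.5,"z": -7.3,"yaw": -117},{"x": 7.5,"y": 24.2,"z": -7.3,"yaw": -126},{"x": 7.5,"y": 24.2,"z": -7.3,"yaw": -129},{"x": 7.5,"y": 24.2,"z": -7.3,"yaw": -129},{"x": 7.5,"y": 24.2,"z": -7.3,"yaw": -129},{"x": 7.5,"y": 24.2,"z": -7.3,"yaw": -129}]'

```text
clock: 11.85
eef_pos: [0.6676, -0.1135, 0.2661]
tool_rot: [-0.235, 0.972, 0.0, -0.0]
ft_force: [0.2, 0.2, 0.9]
grip_width: 0.0855
grasp_force: 0.0
```

```bash
cat >> h.py <<'E'
def line(name,near,z):
    im=bot.camera("wrist");cv2.imwrite(f"pics/{name}.png",im);m=bot.camera_model("wrist")
    k=blob(im,[20,100,40],[35,255,255],w2p(m,near),40);c=rect(m,k,z)
    print(name,"n",k.sum(),"mean",c[0].round(4),"ang",round(c[1],2),"size",c[2],"box centre",np.round(c[3],1),"px",pts(k).mean(0).round(1))
    w=np.array([p2w(m,p,z)[:2]*1000 for p in pts(k)],np.float32);print(" box angle",round(cv2.minAreaRect(w)[2],2))
    o=bot.get_obs();r=R.from_quat(o["tool_rot"]).as_matrix()
    d=r.T@(np.r_[c[0],z]-o["eef_pos"])*100;print(" in tool (cm)",d.round(2))
    return c
E
python3 - <<'E'
from h import *
c=line("w5",(.668,-.114,.123),.123)
goal(*c[0],.267,c[1]+90);print(bot.get_obs()["joint_pos"].round(2))
E
```

```text
w5 n 436 mean [ 0.6682 -0.1142] ang 27.17 size [40.9  8.5] box centre [ 668.4 -114.1] px [257.5 173.5]
 box angle 27.21
 in tool (cm) [-1.000e-02 -9.000e-02  1.433e+01]
move cm [-0.01 -0.08 -0.07] yaw -0.018271468525398404 tool-y ang 117.15 eef [ 0.6677 -0.1135  0.2663] t 11.9 j6 -0.64
[-0.17  0.62  0.68  1.63  0.   -0.64]
```

View pics/w5.png

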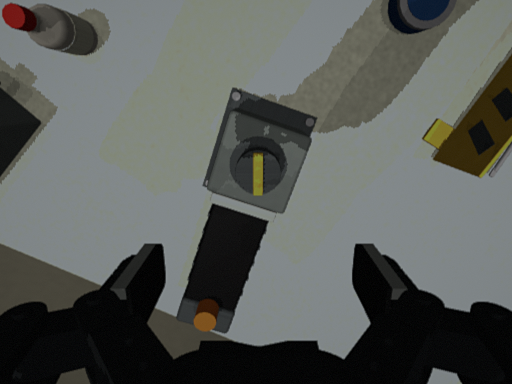

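The tongue shows at (257.5,173.5), 40.9 × 8.5 mm, lying along 27.2°. It agrees with the top camera: (0.668, -0.114). On to the hub.

Request:
move_arm --motion '[{"x": -0.3,"y": 4.2,"z": 0,"yaw": 0},{"x": -0.6,"y": 8.4,"z": 0,"yaw": 0},{"x": -0.9,"y": 12.6,"z": 0,"yaw": 0},{"x": -1.2,"y": 16.8,"z": 0,"yaw": 0},{"x": -1.5,"y": 21,"z": 0,"yaw": 0},{"x": -1.8,"y": 25.2,"z": 1,"yaw": 0},{"x": -2.1,"y": 29.4,"z": 2,"yaw": 0},{"x": -2.4,"y": 33.6,"z": 4,"yaw": 0},{"x": -2.7,"y": 37.8,"z": 6,"yaw": 0},{"x": -2.9,"y": 40.6,"z": 6.6,"yaw": 0},{"x": -2.9,"y": 42,"z": 6.6,"yaw": 0},{"x": -2.9,"y": 42,"z": 6.6,"yaw": 0},{"x": -2.9,"y": 42,"z": 6.6,"yaw": 0}]'

```text
clock: 13.52
eef_pos: [0.5027, 0.2726, 0.201]
tool_rot: [-0.234, 0.972, -0.0, 0.001]
ft_force: [-0.0, -0.2, -1.0]
grip_width: 0.0854
grasp_force: 0.0
```

Run:
```python
from h import *
c=line("w6",(.502,.273,.056),.056)
goal(*c[0],.032,c[1]+90);print(bot.get_obs()["joint_pos"].round(2))
```

```text
w6 n 208 mean [0.503  0.2732] ang 29.12 size [33.5  5.6] box centre [503.2 273.3] px [259.  173.4]
 box angle 27.33
 in tool (cm) [-0.04  0.05 14.49]
move cm [-0.04  0.05 16.89] yaw -2.036864306562208 tool-y ang 117.08 eef [0.5027 0.2725 0.2009] t 13.57 j6 0.02
[ 0.5   0.4   0.14  1.32 -0.    0.02]
```

View pics/w6.png

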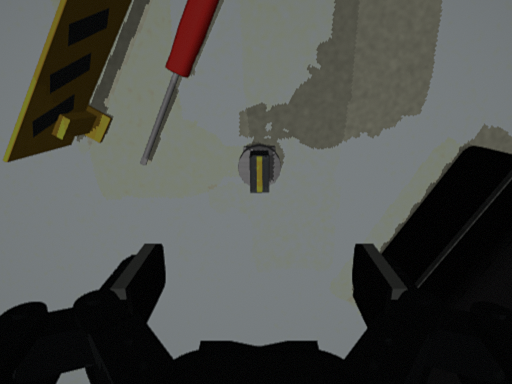

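The hub block is centred at (259,173) with its line along 27–29°, and there is free space for the fingers. Descending to a TCP height of 36 mm so the tips stay above the 28 mm disc.

Request:
move_arm --motion '[{"x": 0,"y": 0.05,"z": 4,"yaw": -1},{"x": 0,"y": 0.05,"z": 8,"yaw": -1},{"x": 0,"y": 0.05,"z": 11,"yaw": -1},{"x": 0,"y": 0.05,"z": 13.5,"yaw": -1},{"x": 0,"y": 0.05,"z": 15.5,"yaw": -1},{"x": 0,"y": 0.05,"z": 16.5,"yaw": -1},{"x": 0,"y": 0.05,"z": 16.5,"yaw": -1},{"x": 0,"y": 0.05,"z": 16.5,"yaw": -1}]'

```text
clock: 14.58
eef_pos: [0.5026, 0.274, 0.0363]
tool_rot: [-0.243, 0.97, 0.0, 0.001]
ft_force: [1.6, 0.6, 0.6]
grip_width: 0.0851
grasp_force: 0.0
```

Request:
move_arm --motion '[{"x": 0,"y": 0,"z": 0,"yaw": 0},{"x": 0,"y": 0,"z": 0,"yaw": 0},{"x": 0,"y": 0,"z": 0,"yaw": 0},{"x": 0,"y": 0,"z": 0,"yaw": 0},{"x": 0,"y": 0,"z": 0,"yaw": 0},{"x": 0,"y": 0,"z": 0,"yaw": 0},{"x": 0,"y": 0,"z": 0,"yaw": 0},{"x": 0,"y": 0,"z": 0,"yaw": 0},{"x": 0,"y": 0,"z": 0,"yaw": 0},{"x": 0,"y": 0,"z": 0,"yaw": 0}]' --gripper -1

```text
clock: 15.82
eef_pos: [0.5018, 0.2739, 0.0355]
tool_rot: [-0.243, 0.97, 0.0, 0.0]
ft_force: [-0.9, -1.3, 4.0]
grip_width: 0.0164
grasp_force: 60.0
```

Run:
```python
from h import *
c=line("w7",(.503,.273,.056),.056)
goal(.6682,-.1142,.169,117.2)
```

```text
w7 n 852 mean [0.5032 0.2746] ang 28.24 size [34.3  5. ] box centre [503.5 274.8] px [258.5 267. ]
 box angle 28.25
 in tool (cm) [-0.16 -0.   -2.05]
move cm [  3.65 -42.07 -13.35] yaw 0.9753451332221346 tool-y ang 118.18 eef [0.5018 0.2739 0.0355] t 15.88 j6 0.01
```

Gripped: the line is aligned with the tool to 0.1°, and the hub sits about 1 mm along tool x. Lifting high, then carrying it over the guard.

Request:
move_arm --motion '[{"x": 0,"y": 0,"z": -1,"yaw": 0},{"x": 0,"y": 0,"z": -4,"yaw": 0},{"x": 0,"y": 0,"z": -8,"yaw": 0},{"x": 0,"y": 0,"z": -12,"yaw": 0},{"x": 0,"y": 0,"z": -15,"yaw": 0},{"x": 0,"y": 0,"z": -17,"yaw": 0},{"x": 0.3,"y": -3,"z": -17,"yaw": 0},{"x": 0.6,"y": -7,"z": -17,"yaw": 0},{"x": 1,"y": -11,"z": -17,"yaw": 0},{"x": 1.3,"y": -15,"z": -17,"yaw": 0},{"x": 1.7,"y": -19,"z": -17,"yaw": 0},{"x": 2,"y": -23,"z": -17,"yaw": 0},{"x": 2.4,"y": -27,"z": -17,"yaw": 0},{"x": 2.8,"y": -31,"z": -17,"yaw": 0},{"x": 3.1,"y": -35,"z": -17,"yaw": 0.5},{"x": 3.5,"y": -38.5,"z": -17,"yaw": 1},{"x": 3.7,"y": -41,"z": -17,"yaw": 1},{"x": 3.7,"y": -42,"z": -17,"yaw": 1},{"x": 3.7,"y": -42,"z": -17,"yaw": 1},{"x": 3.7,"y": -42,"z": -17,"yaw": 1}]'

```text
clock: 18.38
eef_pos: [0.667, -0.1126, 0.2052]
tool_rot: [-0.236, 0.972, 0.0, -0.0]
ft_force: [1.0, -0.3, -2.2]
grip_width: 0.017
grasp_force: 59.1
```

Run:
```python
from h import *
for i in range(3): c=line(f"w8{i}",(.668,-.114,.226),.226); print(bot.get_obs()["eef_pos"].round(4))
im=bot.camera("side");m=bot.camera_model("side")
cv2.imwrite("pics/s8.png",cv2.resize(im[100:250,150:300],None,fx=4,fy=4,interpolation=cv2.INTER_CUBIC))
for n,p in [("hub line",(.668,-.114,.226)),("tongue",(.668,-.114,.123))]:
    k=blob(im,[20,100,40],[35,255,255],w2p(m,p),8);print(n,k.sum(),w2p(m,p).round(1),pts(k).mean(0).round(1))
im=bot.camera("top");m=bot.camera_model("top")
k=blob(im,[8,80,40],[28,255,255],w2p(m,(.4166,-.135,.018)));print("collar top",rect(m,k,.018)[3])
goal(.6682,-.1142,.169,117.2)
```

```text
w80 n 854 mean [ 0.6683 -0.1119] ang 27.27 size [34.3  5. ] box centre [ 668.7 -111.6] px [258.5 266.9]
 box angle 27.05
 in tool (cm) [-0.14  0.   -2.06]
[ 0.6671 -0.1125  0.2054]
w81 n 854 mean [ 0.6685 -0.1119] ang 27.28 size [34.3  5. ] box centre [ 668.8 -111.6] px [258.5 266.9]
 box angle 27.05
 in tool (cm) [-0.15  0.   -2.05]
[ 0.6672 -0.1126  0.2055]
w82 n 852 mean [ 0.6686 -0.1119] ang 27.33 size [34.3  5. ] box centre [ 669.  -111.8] px [258.5 267. ]
 box angle 27.32
 in tool (cm) [-0.16  0.   -2.04]
[ 0.6672 -0.1127  0.2056]
hub line 45 [218.1 150. ] [220.7 179.5]
tongue 45 [220.1 178.4] [220.7 179.5]
collar top (452.2593994140625, 92.71171569824219)
move cm [-0.03 -0.15  3.66] yaw 0.037282298780510814 tool-y ang 117.24 eef [ 0.6673 -0.113   0.2056] t 18.62 j6 -0.64
```

View pics/s8.png

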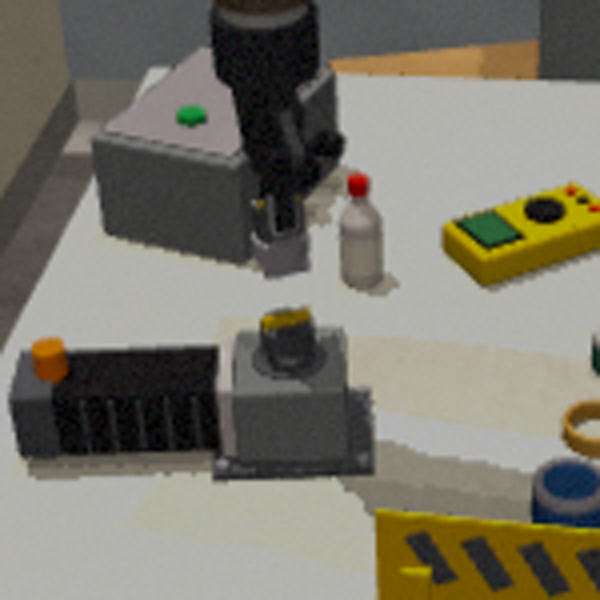

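The side view shows the hub held upright at about zoom (280,240), above the tongue at (285,318), with nothing disturbed. I'll lower gently with the small centring correction.

Request:
move_arm --motion '[{"x": 0.1,"y": -0.17,"z": 0,"yaw": 0},{"x": 0.1,"y": -0.17,"z": 0.8,"yaw": 0},{"x": 0.1,"y": -0.17,"z": 1.6,"yaw": 0},{"x": 0.1,"y": -0.17,"z": 2.2,"yaw": 0},{"x": 0.1,"y": -0.17,"z": 2.8,"yaw": 0},{"x": 0.1,"y": -0.17,"z": 3.2,"yaw": 0},{"x": 0.1,"y": -0.17,"z": 3.5,"yaw": 0},{"x": 0.1,"y": -0.17,"z": 3.6,"yaw": 0},{"x": 0.1,"y": -0.17,"z": 3.6,"yaw": 0},{"x": 0.1,"y": -0.17,"z": 3.6,"yaw": 0},{"x": 0.1,"y": -0.17,"z": 3.6,"yaw": 0}]'

```text
clock: 20.0
eef_pos: [0.6674, -0.1158, 0.1695]
tool_rot: [-0.235, 0.972, -0.0, 0.0]
ft_force: [-0.5, -0.4, -1.9]
grip_width: 0.0168
grasp_force: 59.1
```

Run:
```python
from h import *
e=[]
for i in range(4): c=line(f"w9{i}",(.668,-.114,.189),.189); e.append(bot.get_obs()["eef_pos"])
print(np.mean(e,0).round(4),np.std(e,0).round(4))
m=bot.camera_model("side");im=bot.camera("side")
x,y=160,110;s=8;z=cv2.resize(im[y+10:y+85,x+10:x+110],None,fx=s,fy=s,interpolation=cv2.INTER_CUBIC)
x+=10;y+=10
c0=np.array([.6682,-.1142]);t=np.linspace(0,2*np.pi,60)
a=np.radians(27.2);u=np.array([np.cos(a),np.sin(a)]);v=np.array([-u[1],u[0]])
def dr(P,col): 
    q=np.array([(w2p(m,p)-[x,y]+.5)*s for p in P]);cv2.polylines(z,[q.astype(int)],True,col,1)
for h,col in [(.115,(0,255,0)),(.133,(0,0,255)),(.161,(0,0,255))]:
    dr([np.r_[c0+.022*(np.cos(k)*u+np.sin(k)*v),h] for k in t],col)
for h,l,w,col in [(.123,.02,.0045,(0,255,0)),(.189,.018,.009,(255,0,255))]:
    dr([np.r_[c0+i*l*u+j*w*v,h] for i,j in [(1,1),(1,-1),(-1,-1),(-1,1)]],col)
cv2.imwrite("pics/s9.png",z);goal(.6682,-.1142,.169,117.2)
```

```text
w90 n 861 mean [ 0.6693 -0.1148] ang 27.06 size [35.1  5.1] box centre [ 669.7 -114.4] px [258.5 267.1]
 box angle 26.96
 in tool (cm) [-0.22  0.   -1.95]
w91 n 859 mean [ 0.6693 -0.1148] ang 27.12 size [35.1  5.1] box centre [ 669.7 -114.4] px [258.5 267.2]
 box angle 26.96
 in tool (cm) [-0.22  0.   -1.95]
w92 n 858 mean [ 0.6692 -0.1148] ang 27.15 size [35.1  5. ] box centre [ 669.7 -114.6] px [258.5 267.3]
 box angle 27.25
 in tool (cm) [-0.22  0.   -1.96]
w93 n 858 mean [ 0.6692 -0.1148] ang 27.15 size [35.  5.] box centre [ 669.7 -114.6] px [258.5 267.3]
 box angle 27.24
 in tool (cm) [-0.22  0.   -1.96]
[ 0.6673 -0.1158  0.1694] [0.     0.     0.0001]
move cm [-0.16  0.1   0.03] yaw -0.02272153801999366 tool-y ang 117.18 eef [ 0.6673 -0.1158  0.1693] t 20.25 j6 -0.65
```

View pics/s9.png

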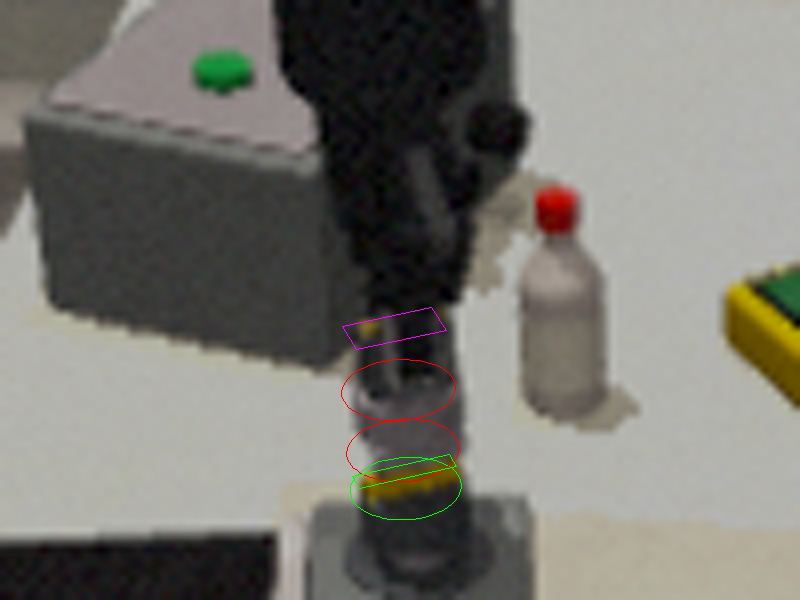

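The overlay shows the side camera's prediction about 1 px left of both discs, which is its calibration error. The hub disc (zoom 356–463) and shaft disc (362–469) agree within about 1 mm, with air between them. I'll make one 1 mm correction across the slot.

Request:
move_arm --motion '[{"x": 0,"y": 0.05,"z": 0,"yaw": 0},{"x": 0,"y": 0.1,"z": 0,"yaw": 0},{"x": 0,"y": 0.1,"z": 0,"yaw": 0},{"x": 0,"y": 0.1,"z": 0,"yaw": 0},{"x": 0,"y": 0.1,"z": 0,"yaw": 0},{"x": 0,"y": 0.1,"z": 0,"yaw": 0},{"x": 0,"y": 0.1,"z": 0,"yaw": 0},{"x": 0,"y": 0.1,"z": 0,"yaw": 0}]'

```text
clock: 21.25
eef_pos: [0.6668, -0.1149, 0.1693]
tool_rot: [-0.235, 0.972, -0.0, -0.0]
ft_force: [0.1, -0.0, -3.2]
grip_width: 0.0169
grasp_force: 59.1
```

Run:
```python
from h import *
e=[]
for i in range(3): c=line(f"wa{i}",(.668,-.114,.19),.1895); e.append(bot.get_obs()["eef_pos"])
print(np.mean(e,0).round(4),"offset to tongue mm",(c[0]-[.6682,-.1142])*1000)
im=bot.camera("top");m=bot.camera_model("top")
for n,lo,hi,p in [("blue",[100,110,40],[125,255,255],(.4388,-.0337,.035)),("green",[50,60,30],[90,255,255],(.394,-.2385,.035)),("collar",[8,80,40],[28,255,255],(.4166,-.1363,.018))]:
    k=blob(im,lo,hi,w2p(m,p));print(n,k.sum(),rect(m,k,p[2])[2:])
o=bot.get_obs();print(o["ft_force"].round(1),o["grasp_force"],o["clock"])
```

```text
wa0 n 859 mean [ 0.6684 -0.1141] ang 27.09 size [34.9  5.1] box centre [ 668.8 -113.7] px [258.5 267.1]
 box angle 26.96
 in tool (cm) [-0.18  0.   -2.02]
wa1 n 859 mean [ 0.6684 -0.1141] ang 27.1 size [34.9  5.1] box centre [ 668.8 -113.7] px [258.5 267.1]
 box angle 26.96
 in tool (cm) [-0.18 -0.   -2.02]
wa2 n 858 mean [ 0.6684 -0.1141] ang 27.12 size [34.9  5.1] box centre [ 668.8 -113.7] px [258.5 267.2]
 box angle 26.96
 in tool (cm) [-0.18  0.   -2.02]
[ 0.6668 -0.1149  0.1693] offset to tongue mm [0.19928734 0.10700983]
blue 936 (array([148.5, 224.5]), (850.2274169921875, 466.7044982910156))
green 268 (array([38.5, 53. ]), (524.19921875, -400.6828308105469))
collar 238 (array([79.7, 47.7]), (368.57794189453125, 96.58677673339844))
[ 0.1  0.1 -2.7] 59.08279538154602 21.45
```

```bash
python3 -c "
from workcell import bot
print(bot.job_done())"
```

```text
the job is handed in; nothing more can be done
None
```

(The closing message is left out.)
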